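# Seat the glass shelf of a breakfast-buffet riser and tighten the clamp knob under it

### The arm

A 7-joint arm with a two-finger parallel gripper is mounted at the origin on the work surface. World frame = base frame: x ahead of the robot, y to its left, z up, the work surface at z = 0. Lengths are in mm, angles in rad, forces in N, time in s.
With the tool pointing down it reaches from about 400 to 875 mm from the base axis. Payload 4.4 kg.
Tool frame: the origin (TCP) lies at the very end of the fingers, on their centre line; the grasp point (between the pads) lies 19 mm behind it; y points along the fingers, x is the direction in which the jaws open and shut, and the axes are right-handed (so a half turn about y gives the same grasp; the last joint's range is limited). The gripper opens to 85 mm and grips with 20 to 120 N. Pads are 22 mm wide; open, the fingers measure 114 mm over their backs; the gripper's body (76 mm by 85 mm) begins 54 mm behind the grasp point. The pads swing forward as they close: fully open they stand 13 mm farther back than shut.
Start: joints at [-1.294, 0.628, 0.038, 1.517, -0.027, 0.996, -0.02], TCP at [218.458, 612.204, 231.313] pointing down, gripper open.
Joint ranges: [-3.06, 3.06], [-0.37, 2.12], [-1.25, 1.32], [0.18, 2.47], [-1.1, 4.24], [0.23, 1.98], [-2.94, 2.94]. Speed limits (rad/s): [2.57, 2.57, 3.14, 3.14, 3.14, 3.14, 3.14].

### API

Orientations are given as [roll, pitch, yaw] about the fixed x, y, z axes, in that order (R = Rz(yaw) Ry(pitch) Rx(roll)).
In Python, from cell import readout, eyes, finish_job gives the robot as it stands. The module is installed in compiled form; this text tells all that it offers.
- The arm moves only by the tool apply_moves, never from a script. Its argument "commands" is a list that holds one entry, the list of rows, each a list of 6 numbers: the shift along the tool's x, y, z in units of 0.04 m (1.0 is 0.04 m), then the turn, a rotation vector about the tool's x, y, z in units of 5 degrees (1.0 is 5 degrees). A call has 1 to 8 rows; each row shifts and turns the pose as measured when the row begins, along the tool's axes as they then stand; what a row does not reach is not made up. A row lasts 1/12 s, in which the tool goes at most 41.7 mm and 7.16 degrees, less where a joint would pass 70% of its speed; a pose out of reach is approached as far as the arm can. A call with a number of a shift or a turn outside -1 to 1 is refused whole. A call with a gripper value outside its range is refused whole. "claw" is the finger opening in mm, from 0 to 85.4, set as the call begins (left out, the last holds). The fingers move at their own pace and stop on an object; the grip force is fixed at half the most. Time passes only in rows, so rows that do not move let the fingers close. It gives the time, the measured TCP pose, the force and the opening at its end, in the units of the state.
- readout.read_state(): the state, without advancing time (a new reading comes with each control period).
- eyes.get_image(name): name is "scene" or "top" or "wrist"; returns a dict with "image" (400x640x3 uint8, red, green, blue), "mtx" (3x3 intrinsics, pixels), "rvec" (rotation vector, rad) and "tvec" (3), from world to camera coordinates, as OpenCV has them. Camera axes: x right, y down, z forward; pixel columns grow to the right and rows downward; lengths in mm; the calibration is good to about 2 mm. The wrist camera is an equidistant fisheye: a pixel r from the principal point sees the ray r / f radians off the axis. A picture is of the moment at which its call begins. There is no depth.
- finish_job(): hands the job in, once; it reports no verdict.
The state is a dict: "clock": time; "qpos": joint angles; "qd": joint speeds; "tau": joint torques, N m; "eef_pos": TCP position; "tool_rot": TCP orientation; "force": force on the tool from outside, world axes, zero at the start; "torque": the same for the moment, N m; "width": finger opening in mm.
Only numpy, scipy, OpenCV 4.12 (cv2) and the standard library are available. Lean on these libraries where they do the work, as an engineer would, in place of code of your own. Each camera call takes 0.05 s, during which the arm holds its last target. There are 200 camera calls.

### The job

The glass shelf of the buffet riser was put back after cleaning but not fixed: push it fully home against its rear stop, then tighten the orange three-lobed clamp knob on the underside of the riser's front bar until its rubber pad is snug on the glass, finger-tight. It is glass: do not overtighten the screw or strike the shelf hard, and leave the sauces, cups and other buffet things where they stand.

Things in the scene. Friction and masses are not known exactly. Their poses are not given: they have to be found in the camera images.
- riser: Fixed stainless buffet riser, 458 mm wide (y; 480 over its feet), 270 mm deep (x), 233 mm high. Origin: on the counter, straight below the clamp screw's axis. x points from its front (robot side) to its back, y left, z up; yaw within 0.2 rad. Legs (18 x 8 mm) at x 0 and 222 mm, y +-225 mm, on foot rails 30 mm wide.
- front_bar (a point): Middle of the front lower edge of the lower clamp bar (riser x -9 mm, z 187 mm). Two bars cross the whole front from leg to leg, both x -9 to +9 mm: lower bar z 187 to 197 mm, upper bar z 225 to 233 mm; the glass passes between them. Axes as the riser's.
- glass_shelf (a joint): Clear glass shelf (252 mm deep, 420 wide, 8 thick, underside 215 mm above the counter, 2.2 kg); slides along the riser's x only. Metres: 0 = home against the rear stop, negative = out towards the front (starts 12 to 35 mm out, 50 at most). Needs about 4 N to slide and stays where it is left.
- glass_front (a point): Middle of the front edge face of the glass shelf (greenish, 8 mm high), 219 mm above the counter; axes as the riser's. With the shelf home this edge stands 5 mm in front of the clamp bars, so a finger can push it home without meeting them.
- knob_hub (a point): Orange knob under the lower bar, on a vertical steel screw. This point: on the axis at mid-height of the lobes, 142 mm above the counter when the pad touches the glass, 1.5 to 4 mm lower at the start. Hub 22 mm across, 26 high; three lobes 120 deg apart, 18 mm high, 13 to 15 wide, reaching 42 mm from the axis; one lies along this point's x. z points up.
- knob_lobe (a point): Outer end of the lobe along the knob's x, 42 mm from the axis. Counter-clockwise seen from above (clockwise from below) tightens; the screw rises 8 mm a turn until its pad meets the glass, 1.2 to 3 rad from the start. Turning it that far takes 0.1 N m (3 to 4 N on a lobe).
- clamp_knob (a joint): How far the knob is turned past the pad's first touch (rad); 0 while slack. There it needs 0.16 N m plus 0.35 N m per rad. Snug, finger-tight: turned with 0.3 to 0.45 N m (10 to 15 N on a lobe, 30 mm out), which is 0.4 to 0.8 rad; let go, it springs back to at most 0.45 rad and stays tight. Overtight, glass at risk: over 1.2 rad.
- pad_top (a point): Top centre of the soft black rubber pad (22 mm across, 6 mm thick) on the upper end of the clamp screw; rises and sinks with the knob.
- glass_under (a point): Point on the underside of the glass, in the glass shelf's middle, 36 mm behind its front edge; axes as the riser's. The pad meets the glass when pad_top is level with it.
- brown_sauce: Brown sauce bottle, 54 mm across, 150 high. Loose bystander; origin: centre of its underside.
- red_sauce: Red sauce bottle, 54 mm across, 150 high. Loose bystander; origin: centre of its underside.
- cup_stack: Stack of white and orange paper cups, 75 mm across, about 125 high. Loose bystander; origin: centre of its underside.
- cutlery_tin: Steel tin of white plastic cutlery, 84 mm across, 165 high with the cutlery. Loose bystander; origin: centre of its underside.
- doughnut_tray: Black tray with three doughnuts, 160 (x) x 340 (y) mm, 40 high, under the glass shelf behind the knob. Loose bystander; origin: centre of its underside.

How it is judged:
By the outcome, as a careful person would: the job done as asked, in the order asked, and still so for the second after the job is handed in, with the robot touching nothing.
It also fails if it takes over 67 s, if anything falls off the work surface, if the arm or the gripper's body presses on something with over 40 N, if the wrist force passes 120 N, or if a joint passes its speed limit or range.

## Working session

There is one attempt and no reset: what is moved stays moved. The work goes in short steps, Python scripts to look and compute and a tool call to move; the robot and the scene stay as the last step left them, time stands still between calls to the robot, and variables do not carry over. Pictures are saved under pics/ and viewed, about 8 in all and at most 12, crops included, and the job is handed in when it is done.

Besides the shell and the picture viewer there is one more tool, called as name(argument=value, ...), one argument or row to a line, values as JSON. apply_moves: Moves the arm, as the interface text tells. Shifts and turns lie within -1 to 1; 1 stands for 0.04 m of shift or 5 degrees of turn. Its arguments: {"type":"object","properties":{"commands":{"type":"array"},"claw":{"type":"number"}},"required":["commands"]}

```bash
mkdir -p pics
cat > h.py <<'E'
import numpy as np, cv2
from scipy.spatial.transform import Rotation as R
from cell import readout, eyes, finish_job
def snap(n,f,crop=None,s=1):
    d=eyes.get_image(n); np.savez('pics/'+f+'.npz',**{k:np.asarray(v) for k,v in d.items()})
    save(f,f,crop,s); return d
def save(f,o,crop=None,s=1):
    im=np.load('pics/'+f+'.npz')['image'][:,:,::-1]
    if crop: im=im[crop[1]:crop[3],crop[0]:crop[2]]
    cv2.imwrite('pics/'+o+'.png',cv2.resize(im,None,fx=s,fy=s,interpolation=cv2.INTER_CUBIC))
def cam(f):
    d=np.load('pics/'+f+'.npz'); return d['mtx'],cv2.Rodrigues(d['rvec'].reshape(3))[0],d['tvec'].reshape(3)
def ray(f,u,v,fish=False):
    K,Rm,t=cam(f); p=np.array([(u-K[0,2])/K[0,0],(v-K[1,2])/K[1,1]])
    if fish:
        r=np.linalg.norm(p); dr=np.r_[p/r*np.sin(r),np.cos(r)]
    else: dr=np.r_[p,1]
    return -Rm.T@t, Rm.T@dr
def onz(f,u,v,z,fish=False):
    c,d=ray(f,u,v,fish); return c+d*(z-c[2])/d[2]
def proj(f,P,fish=False):
    K,Rm,t=cam(f); p=Rm@np.asarray(P,float)+t
    q=p[:2]/p[2]
    if fish:
        r=np.linalg.norm(p[:2]); q=p[:2]/r*np.arctan2(r,p[2])
    return np.array([K[0,0]*q[0]+K[0,2],K[1,1]*q[1]+K[1,2]])
def st():
    s=readout.read_state(); print({k:np.round(v,3).tolist() for k,v in s.items() if k in('clock','eef_pos','tool_rot','force','torque','width','qpos')}); return s
E
python3 - <<'E'
from h import *
st()
for n in('scene','top','wrist'): snap(n,n+'0',None,1.25); K,Rm,t=cam(n+'0'); print(n,(-Rm.T@t).round(),Rm[2].round(2),K[0,0])
E
```

```text
{'clock': 0.0, 'qpos': [-1.294, 0.629, 0.038, 1.518, -0.027, 0.996, -0.02], 'eef_pos': [218.268, 611.597, 230.396], 'tool_rot': [-1.571, 0.002, 1.228], 'force': [0.163, -0.392, -0.44], 'torque': [-0.031, 0.02, -0.004], 'width': 85.5}
scene [ 942. -143. 1203.] [-0.28  0.15 -0.95] 439.62054292790253
top [ 536.    6. 1472.] [ 0.06  0.02 -1.  ] 484.923610675497
wrist [143. 640. 372.] [ 0.3  -0.11 -0.95] 309.70691628693146
```

View pics/scene0.png

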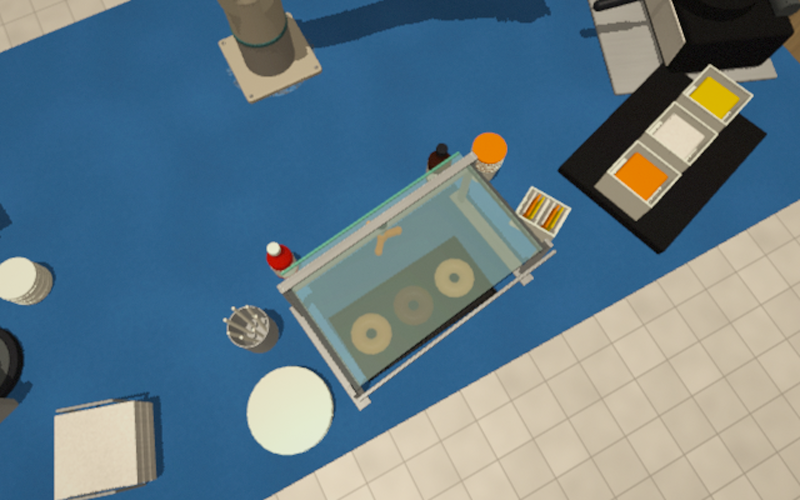

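View pics/top0.png

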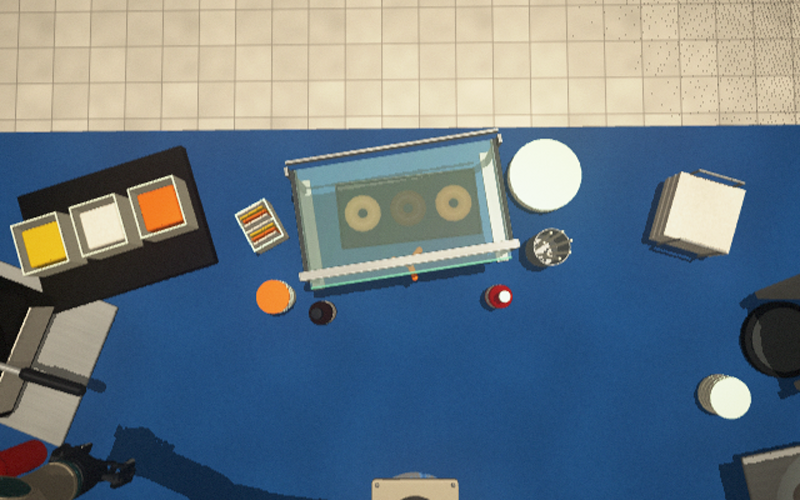

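The scene view shows the riser with its glass, knob, bottles and tray. The top view shows the front bar from (302,277) to (518,243), a knob lobe at about (415,278), bottles at (322,313) and (499,296), and the green glass edge ahead of the bar. Next I take an enlarged crop.

Run:
```python
from h import *
save('top0','top0c',(225,95,425,265),4)
save('scene0','scene0c',(205,95,455,265),3.2)
```

```text
(no output)
```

View pics/top0c.png

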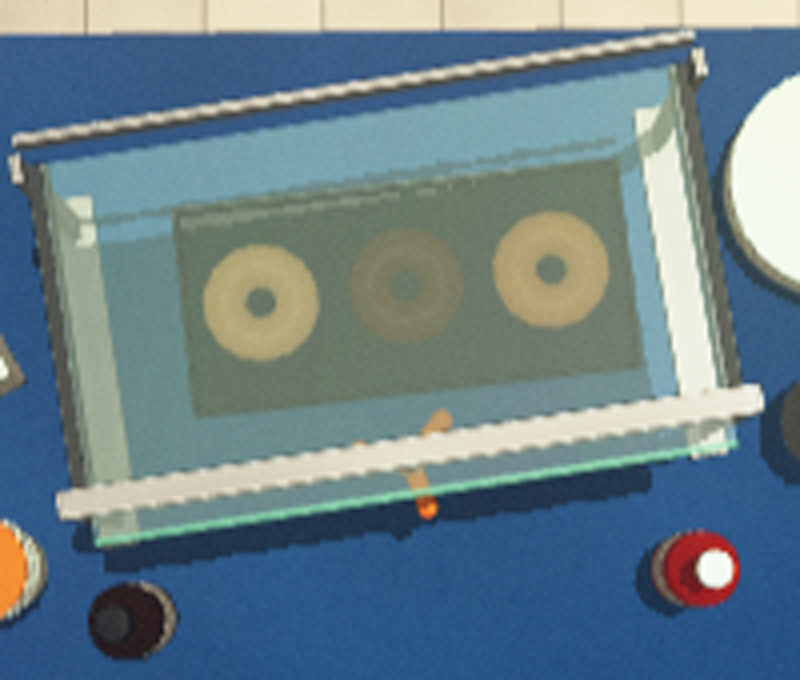

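View pics/scene0c.png

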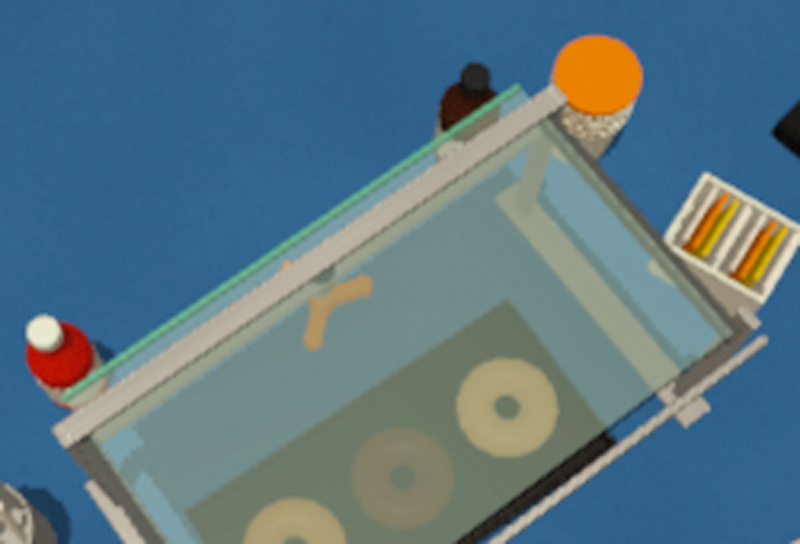

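The top crop shows the bar front edge from (64,520) to (764,411) and the glass edge from (98,545) to (737,445). The lobe tips are near (428,514), (443,412) and (358,447). In the scene crop the hub is at about (318,300), with lobe tips at (370,285), (312,348) and (287,265).

```bash
cat > m.py <<'E'
from h import *
T=lambda u,v,z: onz('top0',225+u/4-.4,95+v/4-.4,z)
S=lambda u,v,z: onz('scene0',205+u/3.2-.35,95+v/3.2-.35,z)
a,b=T(64,520,233),T(764,411,233); print('bar top',a.round(1),b.round(1),np.linalg.norm(a-b))
a2,b2=S(72,448,233),S(568,99,233); print('bar scene',a2.round(1),b2.round(1),np.linalg.norm(a2-b2))
for A,B in((a,b),(b2,a2)):
    d=A-B; print('yaw',np.arctan2(-d[0],d[1]), 'frontmid',((A+B)/2).round(1))
g,h=T(98,545,223),T(737,445,223); print('glass',g.round(1),h.round(1),np.linalg.norm(g-h),np.arctan2(-(g-h)[0],(g-h)[1]))
gs,hs=S(519,87,223),S(66,398,223); print('glass s',gs.round(1),hs.round(1),np.linalg.norm(gs-hs))
for p in((428,516),(443,412),(358,447)): print('lobe top',T(*p,148).round(1))
for p in((371,285),(312,348),(287,263)): print('lobe scn',S(*p,148).round(1))
for n,p,q in (('brown',(112,624),(475,78)),('red',(714,570),(45,333))): print(n,T(*p,150).round(),S(*q,150).round())
print('cup',T(-5,570,125).round(),S(597,75,125).round())
E
python3 m.py
```

```text
bar top [567.7 230.8 233. ] [ 635.4 -217.2  233. ] 453.06323784828754
bar scene [ 654.1 -210.5  233. ] [583.6 237.6 233. ] 453.54014003083523
yaw 0.15001242560816494 frontmid [601.6   6.8 233. ]
yaw 0.1560998374448357 frontmid [618.9  13.5 233. ]
glass [551.8 210.5 223. ] [ 614.4 -201.4  223. ] 416.56794971401496 0.15091084439406957
glass s [553.2 213.3 223. ] [ 615.6 -199.7  223. ] 417.679752733725
lobe top [571.6  -2.9 148. ]
lobe top [642.7 -13.6 148. ]
lobe top [619.   44.7 148. ]
lobe scn [619.8  48.5 148. ]
lobe scn [644.2 -17.1 148. ]
lobe scn [571.8  -2.  148. ]
brown [499. 213. 150.] [500. 212. 150.]
red [ 534. -197.  150.] [ 535. -197.  150.]
cup [536. 298. 125.] [536. 313. 125.]
```

Riser axis is at about (611, 10) with yaw 0.152, and the lobe tips agree with the hub to about 1 mm. The glass is about 13.6 mm out. Next I move in front of the shelf centre.

apply_moves(
  commands=[
    [[-0.7, -0.1, -0.76, 0, 0, 0], [-0.7, -0.1, -0.76, 0, 0, 0], [-0.7, -0.1, -0.76, 0, 0, 0], [-0.7, -0.1, -0.76, 0, 0, 0], [-0.7, -0.1, -0.76, 0, 0, 0], [-0.7, -0.1, -0.76, 0, 0, 0], [-0.7, -0.1, -0.76, 0, 0, 0], [-0.7, -0.1, -0.76, 0, 0, 0]],
  ],
  claw=0,
)

```text
clock: 0.82
eef_pos: [366.7, 322.9, 257.1]
tool_rot: [-1.563, 0.002, 1.248]
force: [0.8, 0.6, 0.8]
width: -0.2
```

apply_moves(
  commands=[
    [[-0.7, 0, -0.76, 0, 0, 0], [-0.7, 0, -0.76, 0, 0, 0], [-0.7, 0, -0.76, 0, 0, 0], [-0.7, 0, -0.76, 0, 0, 0], [-0.7, 0, -0.76, 0, 0, 0], [-0.7, 0, -0.76, 0, 0, 0], [-0.7, 0, -0.76, 0, 0, 0], [0, 0, 0, 0, 0, 0]],
  ],
)

```text
clock: 1.48
eef_pos: [508.6, 56.7, 257.3]
tool_rot: [-1.569, 0.004, 1.238]
force: [0.3, -0.2, -0.5]
width: 0.1
```

apply_moves(
  commands=[
    [[0, 0, 0, 0, -1, 0], [0, 0, 0, 0, -1, 0], [0, 0, 0, 0, -1, 0], [0, 0, 0, 0, -1, 0], [0, 0, 0, 0, -1, 0], [0, 0, 0, 0, -0.7, 0], [0, 0, 0, 0, 0, 0]],
  ],
)

```text
clock: 2.07
eef_pos: [508.3, 51.3, 255.6]
tool_rot: [-1.564, 0.004, 1.747]
force: [-0.2, 0.3, 0.6]
width: 0.1
```

apply_moves(
  commands=[
    [[-0.47, 0, -0.25, 0, 0.28, 0], [-0.47, 0.4, -0.25, 0, 0, 0], [-0.47, 0.4, -0.25, 0, 0, 0], [0, 0.4, 0, 0, 0, 0], [0, 0, 0, 0, 0, 0]],
  ],
)

```text
clock: 2.48
eef_pos: [548.1, 0.5, 206.7]
tool_rot: [-1.566, 0.004, 1.716]
force: [-0.6, 0.2, 0.0]
width: 0.1
```

```bash
cat >> h.py <<'E'
O=np.array([611,9.7,0]); YW=0.152
Rr=R.from_euler('z',YW).as_matrix()
def rs(s=None):
    s=s or readout.read_state(); print('t',round(s['clock'],2),'riser pos',(Rr.T@(np.array(s['eef_pos'])-O)).round(1),'F',(Rr.T@np.array(s['force'])).round(1),'M',np.round(Rr.T@np.array(s['torque']),2),'rot',np.round(s['tool_rot'],3)); return s
E
python3 - <<'E'
from h import *
rs(); snap('wrist','w1',None,1.25)
E
```

```text
t 2.48 riser pos [-63.5   0.5 206.7] F [-0.5  0.3  0. ] M [ 0.01 -0.02 -0.01] rot [-1.566  0.004  1.716]
```

View pics/w1.png

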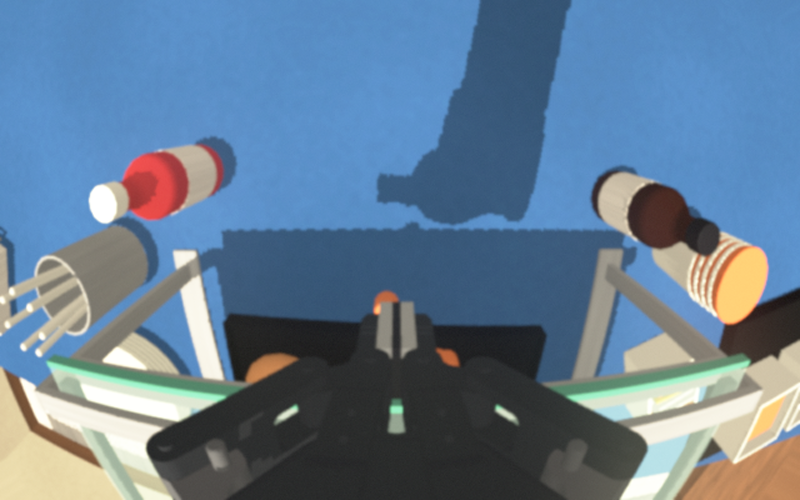

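The wrist view shows closed fingers centred in front of the green glass edge. The orange front lobe is below at (385,300), and both bottles are well clear. I approach slowly now.

apply_moves(
  commands=[
    [[0, 0, -0.25, 0, 0, 0], [0, 0, -0.15, 0, 0, 0], [0, 0, -0.08, 0, 0, 0], [0, 0, -0.08, 0, 0, 0], [0, 0, -0.08, 0, 0, 0], [0, 0, -0.08, 0, 0, 0], [0, 0, -0.08, 0, 0, 0], [0, 0, -0.08, 0, 0, 0]],
  ],
)

```text
clock: 3.2
eef_pos: [578.9, 6.1, 210.5]
tool_rot: [-1.557, 0.005, 1.714]
force: [-3.3, -1.4, 1.9]
width: -0.3
```

apply_moves(
  commands=[
    [[0, 0, -0.08, 0, 0, 0], [0, 0, -0.08, 0, 0, 0], [0, 0, -0.08, 0, 0, 0]],
  ],
)

```text
clock: 3.45
eef_pos: [584.7, 7.0, 210.4]
tool_rot: [-1.547, 0.005, 1.714]
force: [-17.1, -1.5, 13.2]
width: 0.2
```

```bash
python3 -c "
from h import *
rs()"
```

```text
t 3.45 riser pos [-26.4   1.3 210.4] F [-17.2   1.1  13.2] M [ 0.    3.64 -0.03] rot [-1.547  0.005  1.714]
```

apply_moves(
  commands=[
    [[0, -0.02, -0.06, 0, 0, 0], [0, -0.02, -0.06, 0, 0, 0]],
  ],
)

```text
clock: 3.62
eef_pos: [584.5, 6.9, 210.7]
tool_rot: [-1.534, 0.004, 1.713]
force: [-9.0, -1.6, 1.1]
width: -0.3
```

```bash
python3 -c "
from h import *
rs()"
```

```text
t 3.62 riser pos [-26.6   1.3 210.7] F [-9.1 -0.2  1.1] M [-0.04  1.66 -0.06] rot [-1.534  0.004  1.713]
```

apply_moves(
  commands=[
    [[0, 0, -0.1, -0.3, 0, 0], [0, 0, -0.1, -0.2, 0, 0]],
  ],
)

```text
clock: 3.78
eef_pos: [584.8, 7.0, 209.9]
tool_rot: [-1.56, 0.003, 1.713]
force: [-14.8, -2.6, 12.4]
width: -0.0
```

```bash
python3 -c "
from h import *
rs()"
```

```text
t 3.78 riser pos [-26.4   1.3 209.9] F [-15.   -0.3  12.4] M [-0.02  3.01  0.02] rot [-1.56   0.003  1.713]
```

The shelf is against its stop: 15 N gives no motion, and the finger centre is at -26.4 against the -25 expected. I back off, tilt the tool and check from the top camera.

apply_moves(
  commands=[
    [[0, 0, 0.4, 0, 0, 0], [0, 0, 0.8, 0, 0, 0], [0, 0, 0.8, 0, 0, 0], [0.2, 0, 0, -1, 0, 0], [0.2, 0, 0, -1, 0, 0], [0.2, 0, 0, -1, 0, 0], [0.2, 0, 0, -1, 0, 0], [0.2, 0, 0, -1, 0, 0]],
  ],
)

```text
clock: 4.45
eef_pos: [509.6, 17.0, 209.0]
tool_rot: [-1.885, 0.028, 1.701]
force: [0.8, -0.3, -0.3]
width: 0.1
```

apply_moves(
  commands=[
    [[0, 0, 0, -1, 0, 0], [0, 0, 0, -1, 0, 0], [0, 0, 0, -1, 0, 0], [0, 0, 0, 0, 0, 0]],
  ],
)

```text
clock: 4.78
eef_pos: [509.5, 5.1, 205.6]
tool_rot: [-1.944, 0.057, 1.688]
force: [-0.9, -0.3, -0.1]
width: 0.1
```

Run:
```python
from h import *
rs(); st(); snap('top','top1',(225,150,425,265),4)
```

```text
t 4.78 riser pos [-101.1   10.9  205.6] F [-0.9 -0.2 -0.1] M [ 0.01  0.44 -0.02] rot [-1.944  0.057  1.688]
{'clock': 4.783, 'qpos': [0.202, 0.364, -0.39, 2.268, 0.905, 0.251, 0.708], 'eef_pos': [509.452, 5.126, 205.65], 'tool_rot': [-1.944, 0.057, 1.688], 'force': [-0.88, -0.338, -0.128], 'torque': [-0.055, 0.432, -0.022], 'width': 0.066}
```

View pics/top1.png

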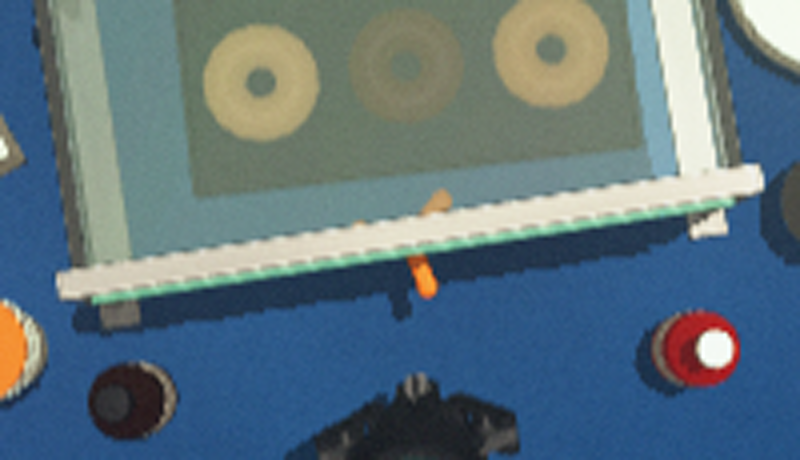

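The shelf edge now lies parallel and close in front of the bar, from (95,298) to (735,202), so it is home. The tilt stopped at 21° because joint 6 is near its limit. I will record a few states, fit the kinematics, and find a joint configuration with more tilt.

```bash
cat > rec.py <<'E'
from h import *
import json
s=rs(); open('rec.jsonl','a').write(json.dumps({k:list(map(float,s[k])) for k in('qpos','eef_pos','tool_rot')})+'\n'); print(np.round(s['qpos'],3))
E
python3 rec.py
```

```text
t 4.83 riser pos [-100.2   11.2  206.1] F [ 1.3 -0.5  0.8] M [0.06 0.4  0.01] rot [-1.945  0.056  1.688]
[ 0.201  0.364 -0.389  2.266  0.896  0.251  0.716]
```

apply_moves(
  commands=[
    [[0.4, 0.5, 0.15, 0, 0, 0], [0.4, 0.5, 0.15, 0, 0, 0], [0, 0.5, 0.15, 0, 0, 0], [0, 0, 0, 0, 0, 0]],
  ],
)

```text
clock: 5.17
eef_pos: [516.5, 22.8, 167.7]
tool_rot: [-1.949, 0.058, 1.685]
force: [-0.2, -0.2, 0.2]
width: -0.3
```

```bash
python3 rec.py
```

```text
t 5.17 riser pos [-91.5  27.2 167.7] F [-0.2 -0.2  0.2] M [0.07 0.43 0.01] rot [-1.949  0.058  1.685]
[ 0.141  0.454 -0.384  2.295  1.41   0.245  0.162]
```

apply_moves(
  commands=[
    [[0, 0, 0, 0, 0, 1], [0, 0, 0, 0, 0, 1], [0, 0, 0, 0, 0, 1], [0, 0, 0, 0, 0, 0]],
  ],
)

```text
clock: 5.5
eef_pos: [517.8, 20.5, 168.9]
tool_rot: [-1.961, 0.308, 1.571]
force: [0.6, 1.9, 0.1]
width: -0.1
```

```bash
python3 rec.py
cat > fit.py <<'E'
from h import *
import json, itertools
from scipy.optimize import least_squares
D=[json.loads(l) for l in open('rec.jsonl')]
D.append(dict(qpos=[-1.294,.6285,.038,1.5175,-.027,.996,-.02],eef_pos=[218.3,611.9,230.8],tool_rot=[-1.571,.002,1.228]))
E=lambda a,q: R.from_euler(a,q)
def fk(q,p,s):
    h,L1,a1,L2,a2,Lt,a3,b=p[:7].tolist()+[p[7]]
    A=E('z',s[0]*q[0]+b); x=np.array([0,0,h]); A=A*E('y',q[1])*E('z',s[1]*q[2]); x=x+A.apply([a1,0,L1])
    A=A*E('y',q[3])*E('z',s[2]*q[4]); x=x+A.apply([a2,0,L2]); A=A*E('y',q[5]); x=x+A.apply([a3,0,0]); A=A*E('z',s[3]*q[6])
    return x+A.apply([0,0,Lt]), A*R.from_rotvec(p[8:11])
def res(p,s):
    o=[]
    for d in D:
        x,A=fk(d['qpos'],p,s); Rm=E('xyz',d['tool_rot'])
        o+=list((x-d['eef_pos'])); o+=list(300*(A.inv()*Rm).as_rotvec())
    return np.r_[o,0.002*(p[:7]-[300,350,0,400,0,300,0])]
if __name__=='__main__':
    out=[]
    for s in itertools.product([1,-1],repeat=4):
      for r0 in ([-1.57,0,0],[-1.2,1.2,-1.2],[-1.2,-1.2,1.2],[0,-2.2,2.2]):
        f=least_squares(res,np.r_[300,350,0,400,0,300,0,0,r0],args=(s,),max_nfev=200); out.append((f.cost,s,f.x))
    out.sort(key=lambda o:o[0])
    for o in out[:3]: print(round(o[0],2),o[1],o[2].round(2))
    np.savez('kin.npz',p=out[0][2],s=out[0][1])
E
python3 fit.py
```

```text
t 5.5 riser pos [-90.5  24.8 168.9] F [0.9 1.8 0.1] M [0.48 0.32 0.07] rot [-1.961  0.308  1.571]
[-0.116  0.498 -0.348  2.272  1.396  0.592 -0.048]
26.12 (-1, -1, -1, -1) [ 2.8371e+02  5.9791e+02 -1.1930e+01  3.6973e+02 -1.3320e+01  3.5488e+02
  8.7900e+00 -4.0000e-02 -3.0000e-02 -2.2400e+00 -2.2500e+00]
26.12 (-1, -1, -1, -1) [ 2.8371e+02  5.9791e+02 -1.1930e+01  3.6973e+02 -1.3320e+01  3.5488e+02
  8.7900e+00 -4.0000e-02  1.6000e-01  1.1050e+01  1.1110e+01]
26.12 (-1, -1, -1, -1) [ 2.8371e+02  5.9791e+02 -1.1930e+01  3.6973e+02 -1.3320e+01  3.5488e+02
  8.7900e+00 -4.0000e-02 -3.0000e-02 -2.2400e+00 -2.2500e+00]
```

```bash
cat > ik.py <<'E'
from fit import *
k=np.load('kin.npz'); p=k['p']; s=k['s']
lo=np.array([-3.06,-.37,-1.25,.18,-1.1,.23,-2.94])+.02; hi=np.array([3.06,2.12,1.32,2.47,4.24,1.98,2.94])-.02
def target(rp,tilt,yaw=YW,side=0):
    Rm=E('z',yaw+np.pi/2)*E('x',-np.pi/2-np.radians(tilt)); Rm=Rm*E('z',side)
    return O+Rr@np.array(rp,float),Rm
def solve(rp,tilt,q0,yaw=YW,side=0):
    x,Rm=target(rp,tilt,yaw,side)
    def f(q):
        a,A=fk(q,p,s); return np.r_[(a-x)/10,30*(A.inv()*Rm).as_rotvec(),.01*(q-q0)]
    r=least_squares(f,np.clip(q0,lo+1e-3,hi-1e-3),bounds=(lo,hi)); return r.x,np.abs(f(r.x)[:6]).max()
if __name__=='__main__':
    print(np.round(res(p,s)[:24].reshape(4,6),1))
    q=np.array(readout.read_state()['qpos']); rng=np.random.default_rng(0)
    starts=[q]+[rng.uniform(np.maximum(lo,[-1.2,0,-1.25,.5,-1.1,.23,-2.9]),np.minimum(hi,[1.2,1.5,1.3,2.4,4.2,1.2,2.9])) for _ in range(12)]
    for rp in((-35,20,135),(-8,38,135)):
      for t in (25,32,40,50):
        b=[x for x in (solve(rp,t,a) for a in starts) if x[1]<.15]
        b.sort(key=lambda x:np.abs(x[0]-q).max()); print(rp,t,len(b),[x[0].round(2).tolist() for x in b[:2]])
E
python3 ik.py
```

```text
[[-0.6  0.7 -0.4  0.6  0.  -1.4]
 [ 2.1  0.1 -0.7  0.6  0.1 -1.4]
 [-2.4 -0.6  2.2 -2.6  0.6 -1.3]
 [-0.5  1.1 -1.1  1.3 -0.7  4.1]]
(-35, 20, 135) 25 7 [[0.3, 0.6, -0.56, 2.24, 1.83, 0.29, -0.16], [0.27, 0.59, -0.5, 2.24, 1.87, 0.25, -0.2]]
(-35, 20, 135) 32 8 [[0.54, 0.8, -1.06, 2.35, 2.04, 0.74, -0.35], [0.55, 0.81, -1.08, 2.35, 2.03, 0.76, -0.33]]
(-35, 20, 135) 40 0 []
(-35, 20, 135) 50 0 []
(-8, 38, 135) 25 7 [[0.21, 0.61, -0.5, 2.18, 1.7, 0.27, -0.07], [0.2, 0.6, -0.47, 2.18, 1.71, 0.25, -0.07]]
(-8, 38, 135) 32 8 [[0.48, 0.8, -1.02, 2.29, 1.99, 0.73, -0.32], [0.49, 0.81, -1.04, 2.29, 1.99, 0.74, -0.31]]
(-8, 38, 135) 40 8 [[0.51, 0.95, -1.18, 2.42, 2.21, 1.03, -0.49], [0.49, 0.91, -1.12, 2.42, 2.24, 0.98, -0.53]]
(-8, 38, 135) 50 0 []
```

```bash
cat > to.py <<'E'
import sys
from h import *
def to(rp,tilt,yaw=YW):
    s=rs(); A=R.from_euler('xyz',s['tool_rot'])
    Rm=R.from_euler('z',yaw+np.pi/2)*R.from_euler('x',-np.pi/2-np.radians(tilt))
    print('q',np.round(s['qpos'],2),'shift u',(A.inv().apply(O+Rr@np.array(rp)-s['eef_pos'])/40).round(2),'turn u',(np.degrees((A.inv()*Rm).as_rotvec())/5).round(2))
    print('tilt now',round(np.degrees(np.arccos(-A.apply([0,1,0])[2])),1), 'finger dir riser',(Rr.T@A.apply([0,1,0])).round(2))
if __name__=='__main__': a=list(map(float,sys.argv[1:])); to(a[:3],a[3])
E
python3 to.py -75 30 150 32
```

```text
t 5.5 riser pos [-90.5  24.8 168.9] F [0.9 1.8 0.1] M [0.48 0.32 0.07] rot [-1.961  0.308  1.571]
q [-0.12  0.5  -0.35  2.27  1.4   0.59 -0.05] shift u [ 0.32  0.5  -0.19] turn u [-2.18  0.08 -3.92]
tilt now 28.2 finger dir riser [ 0.33 -0.33 -0.88]
```

apply_moves(
  commands=[
    [[0.1, 0.1, -0.1, -1, 0, 0], [0.1, 0.1, -0.1, -1, 0, 0], [0.1, 0.1, 0, -1, 0, 0], [0, 0.1, 0, 0, 0, -1], [0, 0.1, 0, 0, 0, -1], [0, 0, 0, 0, 0, -1], [0, 0, 0, 0, 0, -1], [0, 0, 0, 0, 0, 0]],
  ],
)

```text
clock: 6.17
eef_pos: [528.8, 16.2, 154.4]
tool_rot: [-2.1, 0.018, 1.764]
force: [-0.5, -0.3, 0.3]
width: -0.1
```

```bash
python3 to.py -75 30 150 32
```

```text
t 6.17 riser pos [-80.3  18.9 154.4] F [-0.5 -0.2  0.3] M [-0.07  0.52 -0.  ] rot [-2.1    0.018  1.764]
q [ 0.35  0.54 -0.56  2.4   2.45  0.35 -0.71] shift u [ 0.27  0.16 -0.07] turn u [-0.33  0.51  0.07]
tilt now 30.3 finger dir riser [ 0.5   0.01 -0.86]
```

apply_moves(
  commands=[
    [[0.3, 0.32, 0.15, 0, 0.25, 0], [0, 0.32, 0, -0.4, 0.25, 0], [0, 0.1, -0.2, -0.4, 0, 0], [0, 0.1, -0.3, 0, 0, 0], [0, 0, 0, 0, 0, 0]],
  ],
)

```text
clock: 6.58
eef_pos: [556.7, 14.6, 133.7]
tool_rot: [-2.164, 0.011, 1.7]
force: [0.5, -0.4, 0.3]
width: -0.1
```

```bash
python3 to.py -34 30 135 32; python3 -c "
from h import *
snap('wrist','w2',None,1.25)"
```

```text
t 6.58 riser pos [-53.   13.  133.7] F [ 0.4 -0.4  0.3] M [ 0.04  0.53 -0.01] rot [-2.164  0.011  1.7  ]
q [ 0.37  0.65 -0.62  2.41  2.5   0.54 -0.8 ] shift u [ 0.43  0.23 -0.41] turn u [ 0.39 -0.14 -0.25]
tilt now 34.0 finger dir riser [ 0.56 -0.02 -0.83]
```

View pics/w2.png

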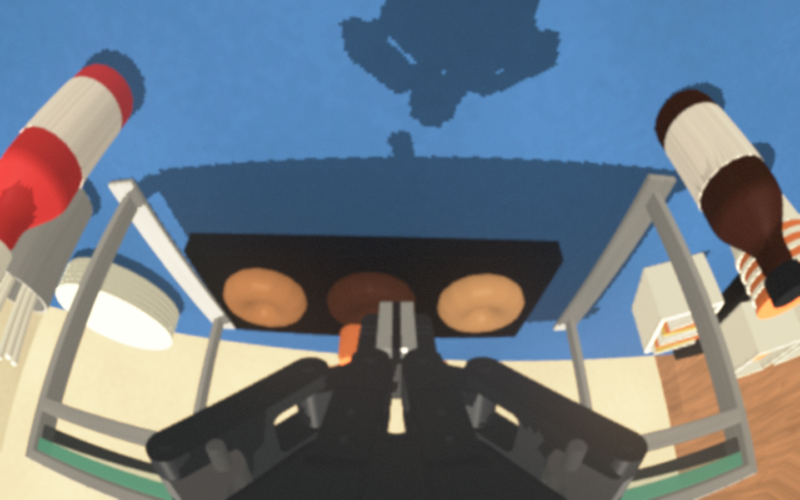

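The wrist view shows the orange lobe just left of the fingertips at (348,345), so it is on the -y side as planned. I shift to +y, move in, then sweep along the arc.

apply_moves(
  commands=[
    [[0.35, 0, 0, 0, 0, 0], [0.1, 0.15, -0.2, 0, 0, 0], [0, 0.15, -0.25, 0, 0, 0], [0, 0, 0, 0, 0, 0]],
  ],
)

```text
clock: 6.97
eef_pos: [573.1, 32.2, 132.9]
tool_rot: [-2.155, 0.019, 1.698]
force: [0.8, -0.2, -0.8]
width: -0.2
```

```bash
python3 to.py -34 19 135 32
```

```text
t 6.97 riser pos [-34.   28.  132.9] F [ 0.8 -0.4 -0.8] M [ 0.04  0.6  -0.  ] rot [-2.155  0.019  1.698]
q [ 0.29  0.65 -0.58  2.36  2.43  0.51 -0.77] shift u [-0.23 -0.04 -0.03] turn u [ 0.29 -0.12 -0.33]
tilt now 33.5 finger dir riser [ 0.55 -0.03 -0.83]
```

apply_moves(
  commands=[
    [[-0.2, 0, 0, 0, 0, 0], [-0.15, 0, 0, 0, 0, 0], [-0.15, 0, 0, 0, 0, 0], [-0.15, 0, 0, 0, 0, 0], [-0.15, 0, 0, 0, 0, 0], [-0.15, 0, 0, 0, 0, 0]],
  ],
)

```text
clock: 7.47
eef_pos: [575.8, -4.6, 133.6]
tool_rot: [-2.151, 0.017, 1.709]
force: [2.2, 6.2, -1.4]
width: 0.2
```

```bash
python3 to.py -34 -9 135 32
```

```text
t 7.47 riser pos [-37.   -8.8 133.6] F [ 3.1  5.8 -1.4] M [1.01 0.36 0.64] rot [-2.151  0.017  1.709]
q [ 0.39  0.65 -0.58  2.35  2.5   0.45 -0.74] shift u [-0.    0.01 -0.08] turn u [ 0.25 -0.02 -0.25]
tilt now 33.3 finger dir riser [ 0.55 -0.02 -0.84]
```

apply_moves(
  commands=[
    [[-0.15, 0.03, -0.05, 0, 0, 0], [-0.12, 0.05, -0.1, 0, 0, 0], [-0.12, 0.05, -0.1, 0, 0, 0], [-0.1, 0.06, -0.1, 0, 0, 0]],
  ],
)

```text
clock: 7.8
eef_pos: [591.2, -24.7, 133.1]
tool_rot: [-2.143, 0.014, 1.709]
force: [-3.2, 1.4, 0.3]
width: 0.4
```

```bash
cat >> to.py <<'E'
s=readout.read_state(); P=Rr.T@(np.array(s['eef_pos'])-O); F=Rr.T@np.array(s['force']); print('knob torque est',round((-(P[0]*F[1]-P[1]*F[0]))/1000,3),'|F|',np.linalg.norm(F).round(1))
E
python3 to.py -28 -25 135 32; python3 -c "
from h import *
snap('wrist','w3',(160,140,480,380),2.5)"
```

```text
t 7.8 riser pos [-24.7 -31.  133.1] F [-3.   1.9  0.3] M [0.38 0.98 0.23] rot [-2.143  0.014  1.709]
q [ 0.42  0.65 -0.55  2.3   2.52  0.38 -0.7 ] shift u [ 0.15 -0.09  0.04] turn u [ 0.16 -0.05 -0.22]
tilt now 32.8 finger dir riser [ 0.54 -0.02 -0.84]
knob torque est 0.139 |F| 3.5
```

View pics/w3.png

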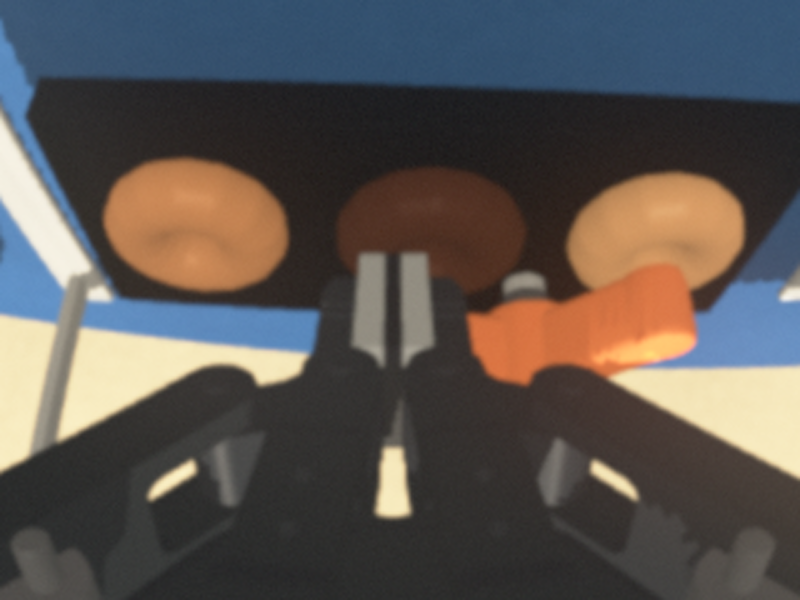

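The hub is now at (540,330) in this crop and the next lobe tip at about (672,325). I work out the lobe's angle from those.

Run:
```python
from h import *
f=lambda P: ((proj('w3',O+Rr@np.array(P),True)-[160,140])*2.5).round()
print('hub',f([0,0,140]),f([0,0,129]))
for t in (110,120,125,130,135,140,145,150):
    c,s=np.cos(np.radians(t)),np.sin(np.radians(t)); print(t,f([42*c,42*s,149]),f([42*c,42*s,131]))
```

```text
hub [524. 366.] [521. 324.]
110 [709. 371.] [695. 299.]
120 [706. 360.] [692. 286.]
125 [702. 355.] [688. 280.]
130 [697. 350.] [682. 274.]
135 [690. 345.] [675. 268.]
140 [681. 341.] [667. 263.]
145 [671. 337.] [656. 258.]
150 [659. 333.] [645. 253.]
```

apply_moves(
  commands=[
    [[0, 0.05, -0.08, 0, 0, 0], [0, 0.05, -0.08, 0, 0, 0], [0, 0.05, -0.08, 0, 0, 0]],
  ],
)

```text
clock: 8.1
eef_pos: [604.5, -27.2, 133.4]
tool_rot: [-2.144, 0.017, 1.702]
force: [-3.7, 1.0, 2.2]
width: 0.1
```

```bash
python3 to.py -60 -25 135 32
```

```text
t 8.1 riser pos [-12.  -35.4 133.4] F [-3.5  1.6  2.2] M [0.24 0.95 0.15] rot [-2.144  0.017  1.702]
q [ 0.41  0.65 -0.52  2.26  2.5   0.36 -0.69] shift u [ 0.24 -0.69  0.99] turn u [ 0.17 -0.09 -0.3 ]
tilt now 32.9 finger dir riser [ 0.54 -0.03 -0.84]
knob torque est 0.143 |F| 4.4
```

apply_moves(
  commands=[
    [[0, -0.28, 0.43, 0, 0, 0], [0, -0.28, 0.43, 0, 0, 0], [0, -0.28, 0.43, 0, 0, 0], [0.67, 0, 0, 0, 0, 0], [0.67, 0, 0, 0, 0, 0], [0.67, 0, 0, 0, 0, 0], [0, 0, 0, 0, 0, 0]],
  ],
)

```text
clock: 8.68
eef_pos: [545.0, 37.3, 136.1]
tool_rot: [-2.166, 0.029, 1.679]
force: [0.4, 1.8, 1.2]
width: -0.0
```

```bash
python3 to.py -25 46 135 32; python3 -c "
from h import *
snap('wrist','w4',(160,140,480,380),2.5)
f=lambda P: ((proj('w4',O+Rr@np.array(P),True)-[160,140])*2.5).round()
for t in (135,145,155,165,175):
    c,s=np.cos(np.radians(t)),np.sin(np.radians(t)); print(t,f([42*c,42*s,149]),f([42*c,42*s,131]))"
```

```text
t 8.68 riser pos [-61.   37.3 136.1] F [0.7 1.7 1.2] M [0.1  0.6  0.02] rot [-2.166  0.029  1.679]
q [ 0.28  0.64 -0.62  2.44  2.41  0.61 -0.82] shift u [ 0.26  0.52 -0.73] turn u [ 0.41 -0.24 -0.55]
tilt now 34.1 finger dir riser [ 0.56 -0.05 -0.83]
knob torque est 0.129 |F| 2.2
135 [362. 398.] [365. 329.]
145 [336. 391.] [341. 321.]
155 [307. 385.] [313. 314.]
165 [276. 380.] [283. 309.]
175 [244. 376.] [253. 306.]
```

View pics/w4.png

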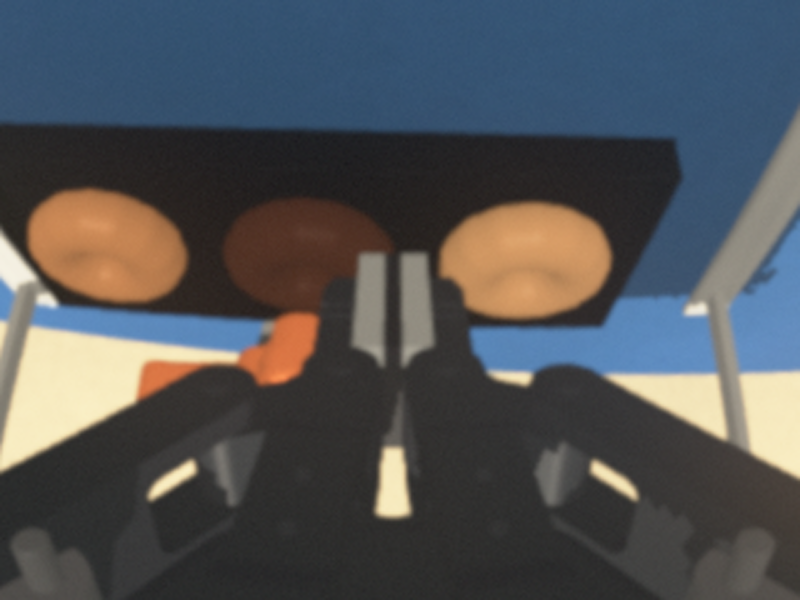

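The front lobe's end face is centred near (300,345), so its angle is about 157°, which is 89° turned so far. I now enter on its +y side and sweep again.

apply_moves(
  commands=[
    [[0.3, 0, 0, 0.2, -0.2, -0.3], [0, 0.17, -0.24, 0.2, 0, -0.2], [0, 0.17, -0.24, 0, 0, 0], [0, 0.17, -0.24, 0, 0, 0], [0, 0, 0, 0, 0, 0]],
  ],
)

```text
clock: 9.15
eef_pos: [586.3, 48.2, 136.0]
tool_rot: [-2.138, 0.009, 1.71]
force: [-0.2, -0.7, -0.3]
width: 0.3
```

```bash
python3 to.py -26 30 135 32
```

```text
t 9.15 riser pos [-18.6  41.8 136. ] F [-0.3 -0.7 -0.3] M [ 0.07  0.54 -0.  ] rot [-2.138  0.009  1.71 ]
q [ 0.25  0.64 -0.55  2.31  2.35  0.44 -0.71] shift u [-0.3  -0.08  0.17] turn u [ 0.09 -0.07 -0.17]
tilt now 32.5 finger dir riser [ 0.54 -0.01 -0.84]
knob torque est -0.027 |F| 0.8
```

apply_moves(
  commands=[
    [[-0.15, 0, 0, 0, 0, 0], [-0.15, 0, 0.02, 0, 0, 0], [-0.12, -0.05, 0.08, 0, 0, 0], [-0.12, -0.05, 0.08, 0, 0, 0], [-0.14, -0.03, 0.05, 0, 0, 0]],
  ],
)

```text
clock: 9.57
eef_pos: [579.3, 20.5, 136.6]
tool_rot: [-2.14, 0.007, 1.716]
force: [2.0, 3.6, -1.3]
width: 0.2
```

```bash
python3 to.py -36 4 135 32
```

```text
t 9.57 riser pos [-29.7  15.5 136.6] F [ 2.5  3.3 -1.3] M [0.62 0.13 0.43] rot [-2.14   0.007  1.716]
q [ 0.34  0.64 -0.57  2.33  2.43  0.43 -0.71] shift u [-0.29 -0.05  0.15] turn u [ 0.12 -0.02 -0.11]
tilt now 32.6 finger dir riser [ 0.54 -0.01 -0.84]
knob torque est 0.137 |F| 4.3
```

apply_moves(
  commands=[
    [[-0.15, -0.03, 0.05, 0, 0, 0], [-0.15, -0.02, 0.04, 0, 0, 0], [-0.15, 0, 0, 0, 0, 0]],
  ],
)

```text
clock: 9.82
eef_pos: [575.5, 1.1, 136.0]
tool_rot: [-2.138, 0.005, 1.719]
force: [-0.5, 3.1, -0.3]
width: -0.0
```

```bash
python3 to.py -35 -9 135 32
```

```text
t 9.82 riser pos [-36.3  -3.1 136. ] F [-0.   3.1 -0.3] M [0.63 0.71 0.4 ] rot [-2.138  0.005  1.719]
q [ 0.4   0.64 -0.58  2.33  2.47  0.41 -0.71] shift u [-0.15  0.04 -0.01] turn u [ 0.1  -0.   -0.07]
tilt now 32.5 finger dir riser [ 0.54 -0.01 -0.84]
knob torque est 0.114 |F| 3.1
```

apply_moves(
  commands=[
    [[-0.15, 0, 0, 0, 0, 0], [-0.15, 0.03, -0.05, 0, 0, 0]],
  ],
)

```text
clock: 9.98
eef_pos: [577.5, -11.4, 135.1]
tool_rot: [-2.134, 0.004, 1.72]
force: [-1.3, 3.9, -0.3]
width: -0.4
```

```bash
python3 to.py -32 -17 135 32
```

```text
t 9.98 riser pos [-36.3 -15.8 135.1] F [-0.7  4.  -0.3] M [0.71 0.77 0.49] rot [-2.134  0.004  1.72 ]
q [ 0.43  0.64 -0.58  2.32  2.49  0.39 -0.69] shift u [-0.03  0.06 -0.09] turn u [ 0.05 -0.   -0.05]
tilt now 32.3 finger dir riser [ 0.53 -0.   -0.85]
knob torque est 0.157 |F| 4.1
```

apply_moves(
  commands=[
    [[-0.1, 0.05, -0.09, 0, 0, 0], [-0.08, 0.06, -0.1, 0, 0, 0]],
  ],
)

```text
clock: 10.15
eef_pos: [585.2, -19.5, 134.0]
tool_rot: [-2.129, 0.003, 1.718]
force: [-5.2, 2.7, 1.3]
width: 0.2
```

```bash
python3 to.py -24 -28 135 32
```

```text
t 10.15 riser pos [-30. -25. 134.] F [-4.8  3.5  1.3] M [0.7  1.18 0.49] rot [-2.129  0.003  1.718]
q [ 0.43  0.64 -0.56  2.3   2.49  0.36 -0.68] shift u [-0.07  0.06 -0.14] turn u [-0.01 -0.03 -0.06]
tilt now 32.0 finger dir riser [ 0.53 -0.   -0.85]
knob torque est 0.223 |F| 6.0
```

apply_moves(
  commands=[
    [[-0.06, 0.07, -0.1, 0, 0, 0], [-0.04, 0.07, -0.11, 0, 0, 0]],
  ],
)

```text
clock: 10.32
eef_pos: [593.3, -23.8, 132.2]
tool_rot: [-2.123, 0.001, 1.716]
force: [-8.5, 0.8, 5.4]
width: 0.4
```

```bash
python3 to.py -18 -32 135 32
```

```text
t 10.32 riser pos [-22.6 -30.4 132.2] F [-8.3  2.   5.4] M [0.46 1.25 0.27] rot [-2.123e+00  1.000e-03  1.716e+00]
q [ 0.43  0.65 -0.54  2.27  2.48  0.33 -0.66] shift u [-0.04  0.   -0.13] turn u [-0.08 -0.06 -0.06]
tilt now 31.6 finger dir riser [ 0.52 -0.   -0.85]
knob torque est 0.298 |F| 10.1
```

apply_moves(
  commands=[
    [[-0.02, 0.04, -0.1, 0, 0, 0]],
  ],
)

```text
clock: 10.4
eef_pos: [596.0, -24.7, 131.9]
tool_rot: [-2.119, 0.001, 1.715]
force: [-9.5, 1.8, 4.8]
width: 0.2
```

```bash
python3 to.py -16 -33 135 32
```

```text
t 10.4 riser pos [-20.  -31.7 131.9] F [-9.1  3.3  4.8] M [0.57 1.5  0.4 ] rot [-2.119e+00  1.000e-03  1.715e+00]
q [ 0.42  0.65 -0.53  2.26  2.47  0.32 -0.65] shift u [-0.03 -0.01 -0.13] turn u [-0.12 -0.07 -0.05]
tilt now 31.4 finger dir riser [ 0.52 -0.   -0.85]
knob torque est 0.355 |F| 10.8
```

apply_moves(
  commands=[
    [[-0.01, 0.03, -0.12, 0, 0, 0]],
  ],
)

```text
clock: 10.48
eef_pos: [598.5, -24.8, 132.1]
tool_rot: [-2.114, -0.001, 1.715]
force: [-8.6, 0.5, 2.8]
width: 0.0
```

```bash
python3 to.py -16 -33 135 32
```

```text
t 10.48 riser pos [-17.6 -32.3 132.1] F [-8.4  1.8  2.8] M [0.5  1.88 0.3 ] rot [-2.114e+00 -1.000e-03  1.715e+00]
q [ 0.41  0.64 -0.51  2.25  2.46  0.3  -0.64] shift u [-0.02 -0.04 -0.07] turn u [-0.17 -0.09 -0.04]
tilt now 31.1 finger dir riser [ 0.52 -0.   -0.86]
knob torque est 0.303 |F| 9.0
```

apply_moves(
  commands=[
    [[-0.01, 0.04, -0.13, 0, 0, 0]],
  ],
)

```text
clock: 10.57
eef_pos: [601.1, -25.1, 132.0]
tool_rot: [-2.109, -0.002, 1.714]
force: [-10.6, 0.7, 5.2]
width: -0.2
```

```bash
python3 to.py -16 -33 135 32
```

```text
t 10.57 riser pos [-15.  -32.9 132. ] F [-10.4   2.3   5.2] M [0.45 1.86 0.29] rot [-2.109e+00 -2.000e-03  1.714e+00]
q [ 0.4   0.64 -0.5   2.24  2.44  0.28 -0.63] shift u [-0.   -0.08 -0.02] turn u [-0.24 -0.1  -0.03]
tilt now 30.8 finger dir riser [ 0.51 -0.   -0.86]
knob torque est 0.374 |F| 11.8
```

The torque is about 0.37 N m, which is snug. I retreat and check.

apply_moves(
  commands=[
    [[0, -0.14, 0.22, 0, 0, 0], [0, -0.28, 0.43, 0, 0, 0], [0, -0.28, 0.43, 0, 0, 0], [0.3, -0.5, 0.5, 0, 0, 0], [0.3, -0.5, 0.5, 0, 0, 0], [0, -0.5, 0.2, 0, 0, 0], [0, 0, 0, 0, 0, 0]],
  ],
)

```text
clock: 11.15
eef_pos: [499.2, -33.2, 161.9]
tool_rot: [-2.11, 0.014, 1.691]
force: [0.3, -0.1, -0.2]
width: -0.1
```

```bash
python3 to.py -60 0 160 32
python3 - <<'E'
from h import *
snap('wrist','w5',(140,130,500,400),2.2); snap('top','top2')
a=cv2.imread('pics/w5.png'); b=np.load('pics/top2.npz')['image'][150:265,225:425,::-1]
b=cv2.resize(b,None,fx=3.5,fy=3.5,interpolation=cv2.INTER_CUBIC); cv2.imwrite('pics/top2c.png',b)
f=lambda P: ((proj('w5',O+Rr@np.array(P),True)-[140,130])*2.2).round()
for t in (130,150,160,170,180,190):
    c,s=np.cos(np.radians(t)),np.sin(np.radians(t)); print(t,f([42*c,42*s,142]))
E
```

```text
t 11.15 riser pos [-117.   -25.5  161.9] F [ 0.3 -0.1 -0.2] M [ 0.    0.54 -0.04] rot [-2.11   0.014  1.691]
q [ 0.76  0.64 -1.02  2.47  2.1   0.57 -0.34] shift u [ 0.68  0.75 -1.19] turn u [-0.22 -0.23 -0.33]
tilt now 30.9 finger dir riser [ 0.51 -0.03 -0.86]
knob torque est -0.025 |F| 0.4
130 [553. 348.]
150 [527. 339.]
160 [509. 336.]
170 [490. 335.]
180 [469. 334.]
190 [448. 335.]
```

View pics/w5.png

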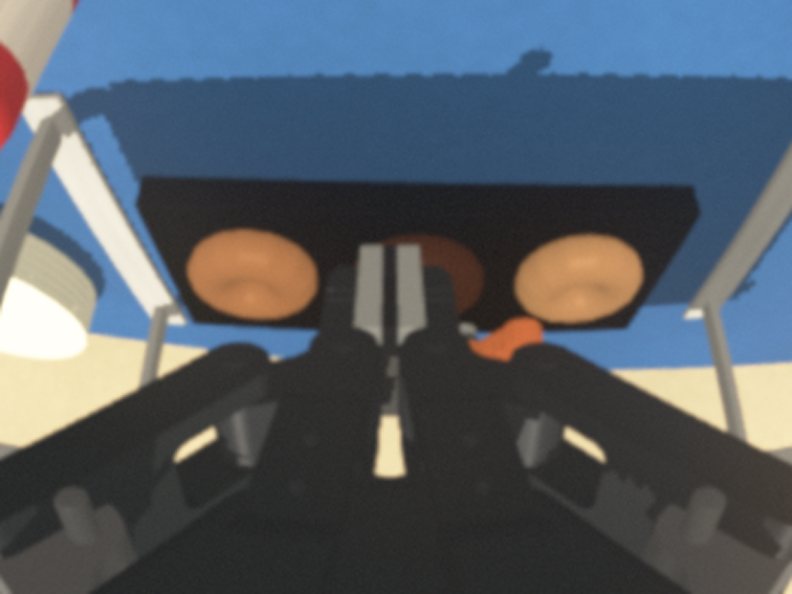

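View pics/top2c.png

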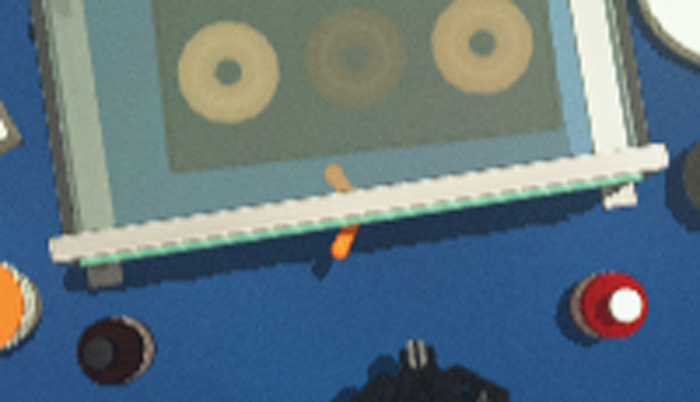

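Run:
```python
from h import *
for u,v,z in((340,256,150),(331,168,150)):
    P=onz('top2',225+u/3.5-.4,150+v/3.5-.4,z); r=Rr.T@(P-O); print(r.round(1),np.degrees(np.arctan2(r[1],r[0])).round(1))
P=[onz('top2',225+u/3.5-.4,150+v/3.5-.4,223) for u,v in((82,263),(642,178))]; print([(Rr.T@(p-O)).round(1) for p in P])
```

```text
[-34.4  19.7 150. ] 150.2
[ 34.6  16.  150. ] 24.8
[array([-12.1, 207.9, 223. ]), array([ -14.6, -209.4,  223. ])]
```

```bash
python3 -c "
from h import *
rs(); print(finish_job())"
```

```text
t 11.25 riser pos [-116.   -25.5  160.7] F [-0.3 -0.5  0.4] M [ 0.05  0.55 -0.02] rot [-2.11   0.013  1.69 ]
the job is handed in; nothing more can be done
None
```

I pushed the glass shelf home against its rear stop and tightened the clamp knob finger-tight, then handed the job in at 11.25 s. The hand-in reported no verdict.

- **Shelf:** I pushed it with closed fingers until about 15 N gave no more movement. The last top view puts its front edge at riser x −12 to −15 mm, where home is −14 mm.
- **Knob:** I turned it counter-clockwise by about 200° in all, in two sweeps on the lobes. Torque rose from about 0.14 N m while slack to about 0.37 N m at the end, or about 0.58 rad past first touch. Single torque readings were noisy: 0.36, 0.30 and 0.37 N m over the last three steps. The slack readings suggest the estimate runs slightly high.
- **After letting go:** The knob sprang back by roughly 0.1 rad, as a tight pad should. I did not re-test the tightness with a second push.
- **Bystanders:** In the last views the brown sauce, red sauce, cups, tin and doughnut tray stand where they were, judged by eye. The gripper was clear of everything, with wrist force under 1 N.

The tool could only be tilted about 32°, limited by joint 6, instead of the 40° I wanted. It was enough to reach the knob without touching the bars or the glass.

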